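Seat the converter module and hold the unit up for inspection

TASK

On the blue mat a half-built controller unit, an open aluminium tray, stands in its assembly nest. Put the converter module (the flat oblong black block that fits the socket's empty recess) into the recess, lying flat, and press it down firmly until its top is flush with the socket's rim. Then take the unit by its tray (the two long sides are the place to grip), lift it straight up out of the nest and finish while holding it up for inspection in the air above the nest, level and quite still, its underside about 10 cm above the nest, with the module still flush; do not put it down or let go, never tip it far, and leave the other things on the bench where they are.

Things in the scene. Friction and masses are not known exactly. Their poses are not given: they have to be found in the camera images.
- module_centre (a point): The converter module: black potted block 50 (x) x 26 (y) x 16 (z) mm, about 50 g, lying flat on the mat; the point is its centre, x along its length. Grip it across the 26 mm, by its upper half. It fits the recess either way round (a half turn makes no difference).
- module_top (a point): Centre of the module's top face (8 mm above its centre). Laid in the recess it rests on the contact strips with its top 5 mm above the rim; a push of 6 to 8 N moves the strips down, they stay where pushed, and at the end of their travel the top is flush with the rim.
- recess (a point): Centre of the mouth of the recess in the unit's cream plastic socket housing, level with the rim, 32 mm above the tray's underside. Recess 53 (x) x 29 (y) mm along the unit's x, with a 1.5 mm lead-in chamfer; housing 66 x 46 mm. Two brass contact strips inside, 11 mm below the rim, can be pushed 5 mm down. Nothing else on the unit is taller than the rim.
- unit_centre (a point): Centre of the aluminium tray (13 mm above its underside), the unit's x along its length: 140 (x) x 58 (y) x 26 mm (height of the long sides), 0.3 to 0.5 kg. The long sides' outer faces are flat and free; the centre of mass is within 5 mm of the middle, so grip across the 58 mm at mid-length. The module in the recess is held only by its loose fit.
- unit: The same unit; origin in the middle of its underside, z up, x along its length.
- nest: Assembly nest, dark plastic plate fixed on the mat, 170 (x) x 84 (y) x 10 mm, origin in the middle of its underside; the tray stands on its top. Four corner stops rise 8 mm above the plate, with 1.5 mm play; along the middle 74 mm of its length the plate is only 50 mm wide, so fingers have room beside the tray down to the mat.
- module: The converter module again; origin in the middle of its underside.
- relay: Bystander: larger square black potted block 36 x 36 x 26 mm, origin in the middle of its underside. It lies in a row with the module and the filter, about 90 mm apart, in any order.
- filter: Bystander: small black potted block 32 x 16 x 16 mm, origin in the middle of its underside.
- solder_spool: Bystander: green solder spool, diameter 54, height 32 mm, origin in the middle of its underside.
- tip_cleaner: Bystander: brass soldering-tip cleaner, diameter 74, height 47 mm, origin in the middle of its underside.
- flux_jar: Bystander: small glass jar with a blue cap, diameter 44, height 55 mm, origin in the middle of its underside.
- screwdriver: Bystander: screwdriver 160 mm long lying on the mat's left part.
- driver_board: Bystander: blue electronics board 46 x 70 mm, 20 mm high, origin in the middle of its underside.
- mat: Blue anti-static mat, 500 x 800 mm, fixed; its top, on which all these things stand, is 2 mm above the work surface. Origin in the middle of its underside.
Mind the look-alikes: they are no part of the job. What is shaped like the module but orange or purple is not meant.

How it is judged:
On the way:
1. the module lies flat in the recess, pressed flush with the rim, while the unit stands in its nest (z of module_top in the frame of recess between -0.003 and 0.002 m and horizontal distance between module_centre and recess below 0.004 m and angle between the z axis of module and the z axis of unit, either way round below 0.08 rad and z of unit in the frame of nest below 0.013 m), for 0.3 s.
At the end, for the whole second after the job is handed in: held by the fingers in the air, off the nest: underside 70 to 150 mm above the nest's plate, middle within 40 mm of the nest's middle, level within 0.1 rad, slower than 0.02 m/s and 0.15 rad/s, the module's top still flush with the rim (at most 2 mm above, 3 mm below) and in place within 5 mm (z of unit in the frame of nest between 0.08 and 0.16 m and horizontal distance between unit and nest below 0.04 m and angle between unit's own z axis and vertical below 0.1 rad and linear speed of unit below 0.02 m/s and angular speed of unit below 0.15 rad/s and contact force between the fingers and unit above 2 N and contact force between unit and nest below 0.1 N and z of module_top in the frame of recess between -0.003 and 0.002 m and distance between module_top and recess below 0.005 m and angle between the z axis of module and the z axis of unit, either way round below 0.08 rad); the arm keeps its last pose, push and grip.
It fails at once if the unit is tipped by more than 0.3 rad (angle between unit's own z axis and vertical above 0.3 rad).
It fails at once if a bystander is shifted by more than 25 mm (distance of any of relay, filter, solder_spool, tip_cleaner, flux_jar, screwdriver, driver_board from where it was at the start of the episode above 0.025 m).
It also fails if it takes over 54 s, if anything falls off the work surface, if the arm or the gripper's body presses on something with over 40 N, if the wrist force passes 120 N, or if a joint passes its speed limit or range.

ROBOT

A 6-joint arm with a two-finger parallel gripper is mounted at the origin on the work surface. World frame = base frame: x ahead of the robot, y to its left, z up, the work surface at z = 0. Lengths are in m, angles in rad, forces in N, time in s.
With the tool pointing down it reaches from about 0.25 to 0.725 m from the base axis. Payload 4 kg.
Tool frame: the origin (TCP) lies at the very end of the fingers, on their centre line; the grasp point (between the pads) lies 19 mm behind it; z points along the fingers, y is the direction in which the jaws open and shut (so a half turn about z gives the same grasp; the last joint's range is limited). The gripper opens to 85 mm and grips with 20 to 120 N. Pads are 22 mm wide; open, the fingers measure 114 mm over their backs; the gripper's body (76 mm by 85 mm) begins 54 mm behind the grasp point. The pads swing forward as they close: fully open they stand 13 mm farther back than shut.
Start: joints at [-1.226, 0.241, 0.005, 1.335, 0, 1.571], TCP at [0.169, -0.471, 0.231] pointing down, gripper open.
Joint ranges: [-2.72, 2.72], [-1.05, 1.87], [-1.09, 1.28], [-1.99, 2.15], [-1.42, 1.44], [-3.14, 3.14]. Speed limits (rad/s): [2.79, 2.79, 3.14, 3.14, 3.14, 3.14].

INTERFACE

Orientations are given as a unit quaternion [x, y, z, w].
In Python, from workcell import bot, camera gives the robot as it stands. The module is installed in compiled form; this text tells all that it offers.
- The arm moves only by the tool send_rows, never from a script. Its argument "deltas" is a list of rows, each an object with "grip": the opening, from 0 (shut) to 1 (fully open); "translation": the shift along the tool's x, y, z in m, a list of three; "twist": the turn, a rotation vector about the tool's x, y, z in degrees, a list of three. A call has 1 to 5 rows; each row is the pose to reach, as a shift and turn from the pose measured when the call began, along the tool's axes at that moment; what a row does not reach only later rows make up. A row lasts 1/8 s, in which the tool goes at most 62.5 mm and 10.7 degrees, less where a joint would pass 70% of its speed; a pose out of reach is approached as far as the arm can. A call with a gripper value outside its range is refused whole. The fingers move at their own pace and stop on an object; the grip force is fixed at half the most. Time passes only in rows, so rows that repeat a pose let the fingers close. It gives the time, the measured TCP pose, the force and the opening at its end, in the units of the state.
- bot.get_obs(): the state, without advancing time (a new reading comes with each control period).
- camera(name): name is "side" or "top" or "wrist"; returns a dict with "color" (384x512x3 uint8, blue, green, red), "intrinsics" (3x3 intrinsics, pixels), "xyz" and "rotation" of the camera in the world. Camera axes: x right, y down, z forward; pixel columns grow to the right and rows downward; lengths in m; the calibration is good to about 2 mm. A picture is of the moment at which its call begins. There is no depth.
- bot.job_done(): hands the job in, once; it reports no verdict.
The state is a dict: "clock": time; "joint_pos": joint angles; "joint_vel": joint speeds; "tau": joint torques, N m; "eef_pos": TCP position; "tool_rot": TCP orientation; "ft_force": force on the tool from outside, world axes, zero at the start; "ft_torque": the same for the moment, N m; "grip_width": finger opening in m.
Only numpy, scipy, OpenCV 4.12 (cv2) and the standard library are available. Lean on these libraries where they do the work, as an engineer would, in place of code of your own. Each camera call takes 0.05 s, during which the arm holds its last target.

## Working session

There is one attempt and no reset: what is moved stays moved. The work goes in short steps, Python scripts to look and compute and a tool call to move; the robot and the scene stay as the last step left them, time stands still between calls to the robot, and variables do not carry over. Pictures are saved under pics/ and viewed, and the job is handed in when it is done.

Besides the shell and the picture viewer there is one more tool, called after "Request:" as name(argument=value, ...), one argument or row to a line, values as JSON. send_rows: Moves the arm, as the interface text tells. Its arguments: {"type":"object","properties":{"deltas":{"type":"array","items":{"type":"object","properties":{"grip":{"type":"number"},"translation":{"type":"array","items":{"type":"number"}},"twist":{"type":"array","items":{"type":"number"}}}}}},"required":["deltas"]}

```bash
mkdir -p pics; python3 - <<'E'
from workcell import bot,camera
import cv2,pickle
o=bot.get_obs(); print(o)
for n in("top","side","wrist"):
    c=camera(n); cv2.imwrite(f"pics/a_{n}.png",c["color"]); pickle.dump(c,open(f"a_{n}.pkl","wb"))
    print(n,c["intrinsics"].tolist(),c["xyz"],c["rotation"])
E
```

```text
{'clock': 0.0, 'joint_pos': array([-1.22600259e+00,  2.41395774e-01,  3.72901902e-03,  1.33517331e+00,
       -1.09962081e-05,  1.57080144e+00]), 'joint_vel': array([-1.98528755e-03,  1.93862507e-05,  8.23441737e-04, -1.87347439e-03,
       -8.14821091e-04,  4.55363456e-04]), 'tau': array([ 2.19613787e-03, -3.72323155e+01,  2.52404326e+01,  1.70797185e-02,
        5.97099825e-05, -6.38090807e-07]), 'eef_pos': array([ 0.16878888, -0.46999105,  0.23042336]), 'tool_rot': array([ 9.85176352e-01,  1.71541574e-01, -1.80714795e-04, -1.00577730e-03]), 'ft_force': array([-0.65621808,  0.5798911 ,  0.24405379]), 'ft_torque': array([-0.03495083, -0.00255447, -0.03041146]), 'grip_width': 0.08556952520336421}
top [[424.7170746541642, 0.0, 261.8431189184573], [0.0, 424.7170746541642, 194.83925670632246], [0.0, 0.0, 1.0]] [ 0.39502919 -0.06136912  1.44992848] [-0.70598301  0.70676034 -0.03210243  0.03236106]
side [[451.6698109210018, 0.0, 258.13714919752044], [0.0, 451.6698109210018, 196.2746465327211], [0.0, 0.0, 1.0]] [ 0.37972329 -1.11700624  0.80690677] [ 0.88768246 -0.05017109  0.03098006 -0.45666504]
wrist [[269.208147384348, 0.0, 252.79567100023], [0.0, 269.208147384348, 186.12339594037633], [0.0, 0.0, 1.0]] [ 0.24716053 -0.44229084  0.37179159] [ 0.80688889 -0.5674029  -0.09508483  0.13395202]
```

View pics/a_top.png

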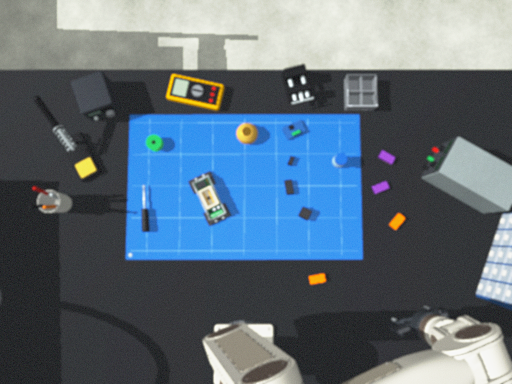

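View pics/a_side.png

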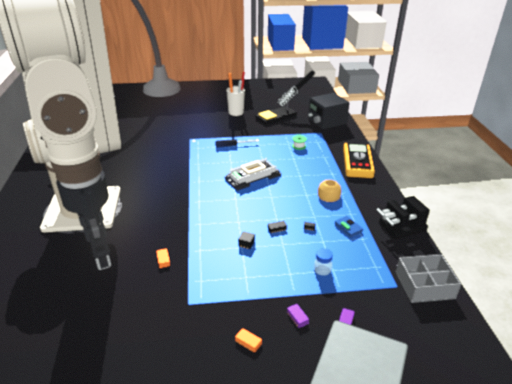

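View pics/a_wrist.png

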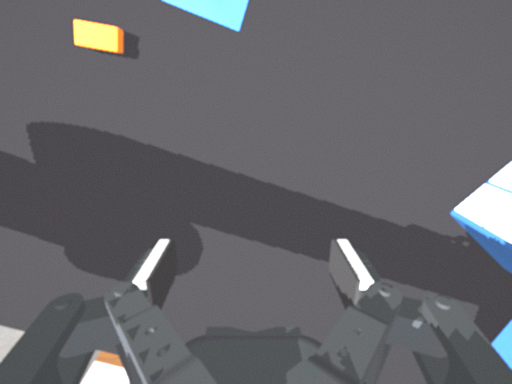

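Top view: black blocks are at (292,161) small, (290,187) oblong and (306,213) square. Orange and purple look-alikes are off the mat at (317,279), (398,221), (387,157) and (381,187). The unit is at (210,198). The oblong (290,187) is my candidate, so I'll check it in a close crop.

```bash
cat > h.py <<'E'
import numpy as np,cv2,pickle
from scipy.spatial.transform import Rotation as R
def world(c,uv,z):
    K=c["intrinsics"];r=R.from_quat(c["rotation"]).as_matrix();p=np.array(c["xyz"])
    uv=np.atleast_2d(np.array(uv,float))
    d=np.c_[uv,np.ones(len(uv))]@np.linalg.inv(K).T@r.T
    return p+d*((z-p[2])/d[:,2])[:,None]
def pix(c,P):
    K=c["intrinsics"];r=R.from_quat(c["rotation"]).as_matrix();p=np.array(c["xyz"])
    q=(np.atleast_2d(P)-p)@r@K.T
    return q[:,:2]/q[:,2:]
def crop(c,x0,x1,y0,y1,s,name):
    im=cv2.resize(c["color"][y0:y1,x0:x1],None,fx=s,fy=s,interpolation=cv2.INTER_CUBIC);cv2.imwrite(name,im)
E
python3 - <<'E'
from h import *
c=pickle.load(open("a_top.pkl","rb"))
crop(c,180,330,140,235,5,"pics/b_top.png")
for n,uv,z in[("filter",(292,161),.018),("module",(290,187),.018),("relay",(306,213),.028),("unit",(210,198),.04)]:print(n,world(c,uv,z))
c=pickle.load(open("a_side.pkl","rb"))
for n,uv,z in[("filter",(310,227),.01),("module",(277,228),.01),("relay",(247,241),.015),("unit",(252,172),.03)]:print(n,world(c,uv,z))
crop(c,215,345,150,255,6,"pics/b_side.png")
E
```

```text
filter [[ 0.64174842 -0.1638852   0.018     ]]
module [[ 0.55256831 -0.15642986  0.018     ]]
relay [[ 0.46383172 -0.20871981  0.028     ]]
unit [[0.51358757 0.11180104 0.04      ]]
filter [[ 0.64403858 -0.17014353  0.01      ]]
module [[ 0.55218879 -0.16469822  0.01      ]]
relay [[ 0.46386549 -0.21561414  0.015     ]]
unit [[0.51070218 0.09782993 0.03      ]]
```

View pics/b_top.png

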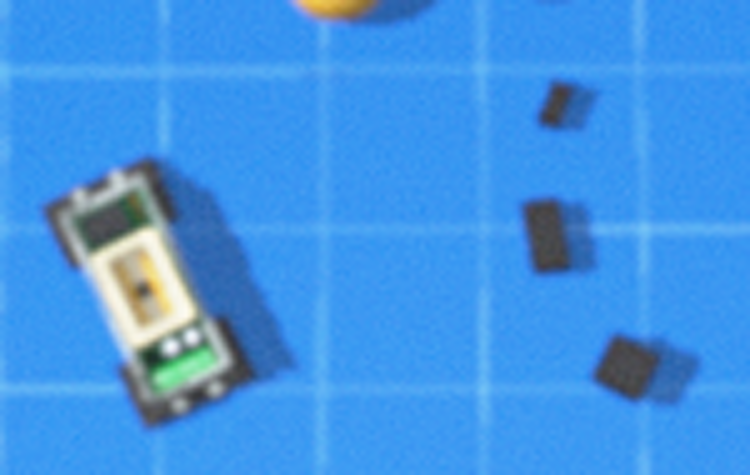

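View pics/b_side.png

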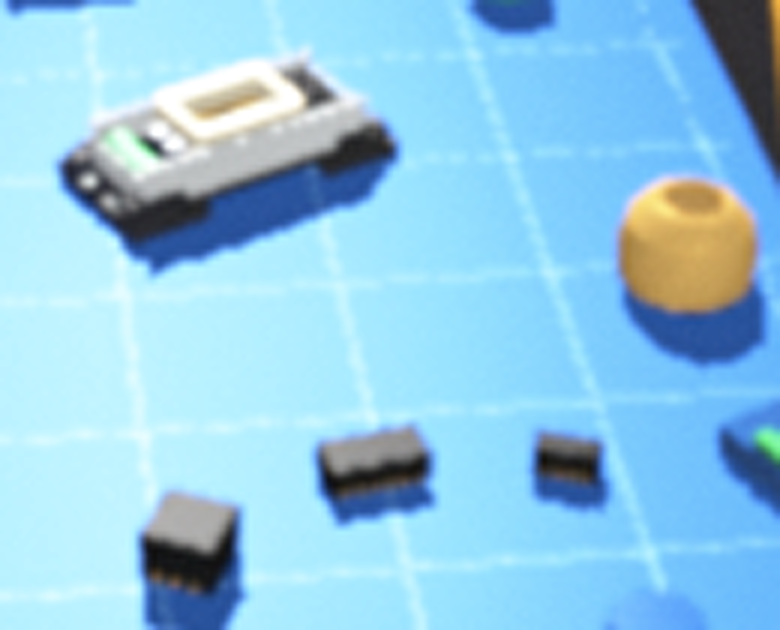

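```bash
cat >> h.py <<'E'
def delta(o,pos,yaw_deg):
    """tool-down target; returns translation in tool axes (m), rotvec deg"""
    Rc=R.from_quat(o["tool_rot"]); T=R.from_euler('z',yaw_deg,degrees=True)*R.from_euler('x',180,degrees=True)
    return np.round(Rc.inv().apply(np.array(pos)-o["eef_pos"]),4),np.round((Rc.inv()*T).as_rotvec(degrees=True),2)
def camtool(o,c):
    Rc=R.from_quat(o["tool_rot"]);return Rc.inv().apply(c["xyz"]-o["eef_pos"]),(Rc.inv()*R.from_quat(c["rotation"])).as_matrix()
E
python3 - <<'E'
from h import *
from workcell import bot
o=bot.get_obs()
c=pickle.load(open("a_top.pkl","rb"))
f=lambda p:(np.array(p)/5+[180,140])
def yaw(a,b,z):
    w=world(c,[f(a),f(b)],z);d=w[0]-w[1];return w.mean(0),np.degrees(np.arctan2(d[1],d[0]))
print(yaw((541,200),(554,270),.018),yaw((103,180),(193,402),.035))
print(camtool(o,pickle.load(open("a_wrist.pkl","rb"))))
m,y=yaw((541,200),(554,270),.018)
print(delta(o,[.552,-.160,.2],y))
E
```

```text
(array([ 0.55260631, -0.1547279 ,  0.018     ]), np.float64(10.069496897376187)) (array([0.51369512, 0.11389334, 0.035     ]), np.float64(22.48774989307398))
(array([ 8.31042054e-02,  5.12186431e-05, -1.41187150e-01]), array([[-9.15025230e-06, -9.46024072e-01, -3.24096366e-01],
       [ 9.99999979e-01, -7.46666946e-05,  1.89715914e-04],
       [-2.03675026e-04, -3.24096358e-01,  9.46024053e-01]]))
(array([ 0.4654, -0.1623,  0.0309]), array([-0.09,  0.01,  9.69]))
```

Request:
send_rows(
  deltas=[
    {"grip":1,"translation":[0.0582,-0.0203,0.0039],"twist":[0,0,1.2]},
    {"grip":1,"translation":[0.1164,-0.0406,0.0078],"twist":[0,0,2.4]},
    {"grip":1,"translation":[0.1746,-0.0609,0.0116],"twist":[0,0,3.6]},
    {"grip":1,"translation":[0.2328,-0.0812,0.0155],"twist":[0,0,4.8]},
    {"grip":1,"translation":[0.291,-0.1015,0.0193],"twist":[0,0,6]},
  ],
)

```text
clock: 0.78
eef_pos: [0.4096, -0.2747, 0.2112]
tool_rot: [0.993, 0.119, -0.0, -0.001]
ft_force: [0.2, -0.4, 1.1]
grip_width: 0.0858
```

```bash
python3 - <<'E'
from h import *
from workcell import bot
o=bot.get_obs()
print(delta(o,[.552,-.160,.2],10.07),o["clock"],o["eef_pos"])
E
```

```text
(array([ 0.1655, -0.0777,  0.0113]), array([-0.09,  0.02,  3.63])) 0.775 [ 0.40958269 -0.27474188  0.21122339]
```

Request:
send_rows(
  deltas=[
    {"grip":1,"translation":[0.054,-0.0255,0.004],"twist":[0,0,1.2]},
    {"grip":1,"translation":[0.108,-0.051,0.0075],"twist":[0,0,2.4]},
    {"grip":1,"translation":[0.1655,-0.0777,0.0113],"twist":[0,0,3.6]},
    {"grip":1,"translation":[0.1655,-0.0777,0.0113],"twist":[0,0,3.6]},
    {"grip":1,"translation":[0.1655,-0.0777,0.0113],"twist":[0,0,3.6]},
  ],
)

```text
clock: 1.4
eef_pos: [0.5515, -0.1597, 0.1993]
tool_rot: [0.996, 0.089, -0.001, -0.001]
ft_force: [0.3, -0.7, -0.1]
grip_width: 0.0854
```

```bash
python3 - <<'E'
from h import *
from workcell import bot,camera
c=camera("wrist");pickle.dump(c,open("c_w.pkl","wb"));o=bot.get_obs();cv2.imwrite("pics/c_w.png",c["color"]);print(o["eef_pos"],o["joint_vel"].max())
print(pix(c,[[.552,-.16,.018]]))
E
```

```text
[ 0.55111287 -0.16039387  0.19962898] 0.002488348387800218
[[253.11852957 164.48439147]]
```

View pics/c_w.png

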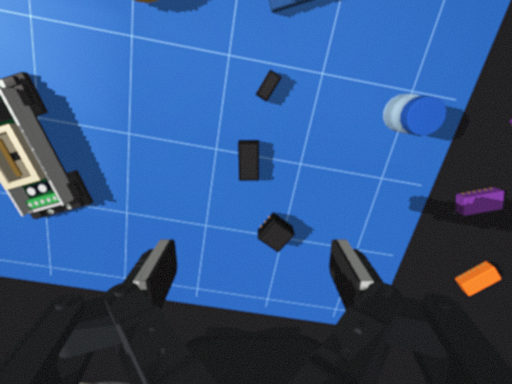

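The wrist picture shows the module at (249,160), the filter at (269,85), the relay at (277,232) and part of the unit at the left. I'll crop it and fit the corners of its top face.

```bash
python3 - <<'E'
from h import *
c=pickle.load(open("c_w.pkl","rb"))
crop(c,220,280,130,190,10,"pics/d_w.png")
for y in (10,7):
  ca,sa=np.cos(np.radians(y)),np.sin(np.radians(y))
  for P0 in([.552,-.158],):
    P=[[P0[0]+ca*a-sa*b,P0[1]+sa*a+ca*b,z] for z in(.018,.002) for a,b in((.025,.013),(.025,-.013),(-.025,-.013),(-.025,.013))]
    print((pix(c,P)-[220,130])*10)
E
```

```text
[[207.31378802 139.54229179]
 [423.65908355 140.21946144]
 [417.92917388 534.85676166]
 [211.96544481 534.19730982]
 [212.8937776  116.89435802]
 [419.57654821 117.54043192]
 [414.27835914 496.4035478 ]
 [217.0908799  495.77357366]]
[[218.29278662 134.21652643]
 [434.30473909 146.17349151]
 [407.3590127  539.67496338]
 [201.67190633 528.79090722]
 [223.38561298 111.79245497]
 [429.74985809 123.24427256]
 [404.1605136  501.03944585]
 [207.2395952  490.5725115 ]]
```

View pics/d_w.png

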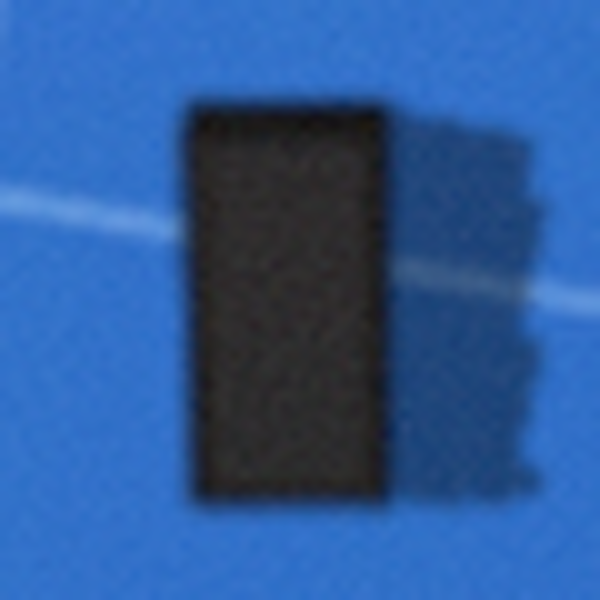

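```bash
cat >> h.py <<'E'
def rect(c,x0,x1,y0,y1,thr=None,inv=True,s=8):
    im=cv2.resize(c["color"][y0:y1,x0:x1],None,fx=s,fy=s,interpolation=cv2.INTER_CUBIC)
    b=im[:,:,0]  # blue
    m=(b<thr if inv else b>thr).astype(np.uint8)
    cs,_=cv2.findContours(m,cv2.RETR_EXTERNAL,cv2.CHAIN_APPROX_NONE)
    k=max(cs,key=cv2.contourArea);r=cv2.minAreaRect(k);bx=cv2.boxPoints(r)
    return (bx+.5)/s-.5+[x0,y0],r
E
python3 - <<'E'
from h import *
c=pickle.load(open("c_w.pkl","rb"))
im=c["color"]; print(im[160,235:265,0],im[135:185,249,0])
for t in(70,85,100):
  b,r=rect(c,225,275,130,190,t);print(b.round(2).tolist(),np.array(r[1])/8,r[2])
b,r=rect(c,225,275,130,190,80)
print(world(c,b,.018))
c=pickle.load(open("a_top.pkl","rb"))
b,r=rect(c,280,300,175,200,80);print(b,world(c,b,.018),world(c,b.mean(0),.016))
E
```

```text
[204 204 185 136  74  37  40  46  48  43  48  48  43  43  45  45  48  43
  44  39  45  39  31  59 102 121 122 120 121 122] [202 204 206 196 162 100  39  24  27  39  40  44  43  43  44  44  45  48
  44  41  42  47  47  40  47  45  46  47  45  46  43  44  49  46  47  47
  43  44  42  47  41  46  41  42  67 120 172 199 202 205]
[[238.56, 179.19], [238.56, 140.44], [258.19, 140.44], [258.19, 179.19]] [19.62499619 38.74999237] -0.0
[[238.19, 140.19], [258.69, 140.19], [258.69, 179.44], [238.19, 179.44]] [39.24999237 20.49999619] 90.0
[[238.06, 139.94], [259.06, 139.94], [259.06, 179.81], [238.06, 179.81]] [39.875 21.   ] 90.0
[[ 0.57814767 -0.13723958  0.018     ]
 [ 0.58263827 -0.16102858  0.018     ]
 [ 0.53442987 -0.17046237  0.018     ]
 [ 0.529699   -0.14549288  0.018     ]]
[[285.33349991 181.36549997]
 [290.38249969 180.44750071]
 [292.55649948 192.40450096]
 [287.50749969 193.32250023]] [[ 0.57182933 -0.14072299  0.018     ]
 [ 0.57494951 -0.15788813  0.018     ]
 [ 0.53414493 -0.16495798  0.018     ]
 [ 0.53104065 -0.14783573  0.018     ]] [[ 0.55318522 -0.15298274  0.016     ]]
```

```bash
python3 - <<'E'
from h import *
from workcell import bot
o=bot.get_obs()
print(delta(o,[.554,-.1535,.1],10.2))
E
```

```text
(array([ 0.0042, -0.0061,  0.0996]), array([-0.1 ,  0.1 , -0.12]))
```

Request:
send_rows(
  deltas=[
    {"grip":0.6,"translation":[0.004,-0.006,0.05],"twist":[0,0,0]},
    {"grip":0.6,"translation":[0.004,-0.006,0.1],"twist":[0,0,0]},
    {"grip":0.6,"translation":[0.004,-0.006,0.1],"twist":[0,0,0]},
  ],
)

```text
clock: 1.82
eef_pos: [0.5491, -0.154, 0.0961]
tool_rot: [0.996, 0.087, -0.006, -0.002]
ft_force: [0.3, 0.9, 0.8]
grip_width: 0.0514
```

```bash
python3 - <<'E'
from h import *
from workcell import bot,camera
c=camera("wrist");pickle.dump(c,open("e_w.pkl","wb"));o=bot.get_obs();cv2.imwrite("pics/e_w.png",c["color"]);print(o["eef_pos"],o["grip_width"])
print(pix(c,[[.554,-.1535,.018]]),pix(c,[o["eef_pos"]]))
E
```

```text
[ 0.55164912 -0.15449525  0.09904074] 0.051177550968980315
[[253.46521228 188.58905647]] [[254.02283522 240.2144227 ]]
```

View pics/e_w.png

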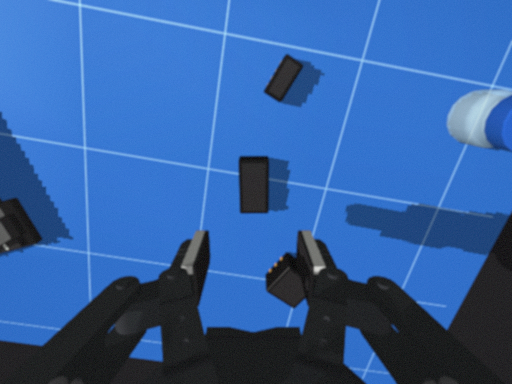

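The module is at (254,184), between the fingertips at (203,235) and (307,235). The relay at (288,280) is well off in tool x.

```bash
python3 - <<'E'
from h import *
from workcell import bot
c=pickle.load(open("e_w.pkl","rb"))
im=c["color"];print(im[185,230:280,0],im[145:222,254,0])
crop(c,225,285,140,225,8,"pics/f.png")
o=bot.get_obs();print(o["tool_rot"],np.degrees(R.from_quat(o["tool_rot"]).as_matrix()))
E
```

```text
[207 208 206 207 209 207 208 199 171 115  59  33  36  45  47  46  43  49
  42  49  46  48  49  46  46  48  46  46  46  42  45  46  46  45  43  36
  28  35  69 107 125 126 127 127 127 127 127 124 125 127] [209 212 209 210 210 208 208 209 210 203 172 108  43  16  21  29  27  32
  43  44  50  46  44  46  50  46  48  44  45  43  48  44  45  43  49  48
  45  50  47  51  46  46  43  50  50  44  43  44  43  44  41  47  40  42
  45  40  47  46  43  46  46  42  45  46  44  38  39  79 151 195 209 208
 206 207 205 205 206]
[ 0.996223    0.08677563 -0.00277516 -0.00142231] [[ 56.43202142   9.90574478  -0.33095151]
 [  9.9066494  -56.43267213   0.1347742 ]
 [ -0.30266521  -0.18996515 -57.29466517]]
```

View pics/f.png

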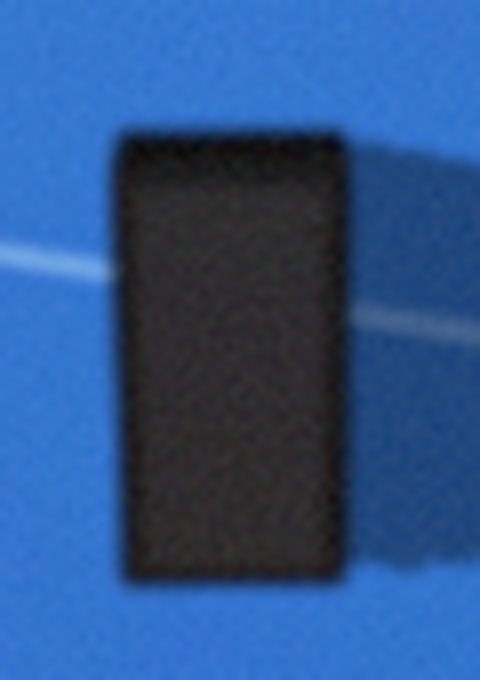

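```bash
python3 - <<'E'
from h import *
from workcell import bot
c=pickle.load(open("e_w.pkl","rb"));o=bot.get_obs()
n=world(c,[253.5,212.6],.018)[0];f=world(c,[253.5,155.8],.002)[0];f2=world(c,[253.5,162.5],.018)[0]
a=np.array([np.cos(np.radians(10)),np.sin(np.radians(10)),0])
print(n,f,f2,n+.025*a,f-.025*a)
for w in(n,f):print("tool",R.from_quat(o["tool_rot"]).inv().apply(w-o["eef_pos"]))
for z in(.018,):
  w=world(c,[[239.3,190],[268.3,190],[238.9,165],[268.5,165],[240.7,210],[267.5,210]],z);print(w,(w[1]-w[0]),np.linalg.norm(w[1]-w[0]))
  for q in ((2,4),(3,5)): d=w[q[0]]-w[q[1]];print(np.degrees(np.arctan2(d[1],d[0])))
print(delta(o,[.554,-.1535,.0075],10.2))
E
```

```text
[ 0.53154914 -0.15748665  0.018     ] [ 0.57879423 -0.1491139   0.002     ] [ 0.57684409 -0.14950509  0.018     ] [ 0.55616933 -0.15314544  0.018     ] [ 0.55417404 -0.15345511  0.002     ]
tool [-0.01988609 -0.00026002  0.08114823]
tool [ 0.02817896 -0.00028548  0.09689472]
[[ 0.55057802 -0.14165011  0.018     ]
 [ 0.55496158 -0.16636388  0.018     ]
 [ 0.57259142 -0.13783045  0.018     ]
 [ 0.57690895 -0.16225025  0.018     ]
 [ 0.5320583  -0.14583864  0.018     ]
 [ 0.53623037 -0.1692962   0.018     ]] [ 0.00438356 -0.02471377  0.        ] 0.025099523153386698
11.176075519546787
9.826711851704882
(array([ 0.003 , -0.0003,  0.0915]), array([-0.19,  0.3 , -0.24]))
```

Request:
send_rows(
  deltas=[
    {"grip":0.6,"translation":[0.004,0,0.045],"twist":[-0.2,0.3,0.2]},
    {"grip":0.6,"translation":[0.004,0,0.08],"twist":[-0.2,0.3,0.2]},
    {"grip":0.6,"translation":[0.004,0,0.091],"twist":[-0.2,0.3,0.2]},
    {"grip":0.6,"translation":[0.004,0,0.091],"twist":[-0.2,0.3,0.2]},
    {"grip":0.6,"translation":[0.004,0,0.091],"twist":[-0.2,0.3,0.2]},
  ],
)

```text
clock: 2.5
eef_pos: [0.5569, -0.1543, 0.0104]
tool_rot: [0.996, 0.085, 0.002, 0.001]
ft_force: [-0.2, 1.3, -0.3]
grip_width: 0.0513
```

```bash
python3 - <<'E'
from h import *
from workcell import bot,camera
c=camera("wrist");s=camera("side");o=bot.get_obs();cv2.imwrite("pics/g_w.png",c["color"]);print(o["eef_pos"],o["grip_width"],o["ft_force"])
crop(s,230,330,170,260,7,"pics/g_s.png")
print(delta(o,[.555,-.1535,.0075],10.2))
E
```

```text
[ 0.55655476 -0.15407503  0.00998359] 0.05136207137066738 [-0.25559869  0.04018334 -0.88950181]
(array([-0.0014, -0.0008,  0.0025]), array([ 0.1 , -0.18, -0.45]))
```

View pics/g_w.png

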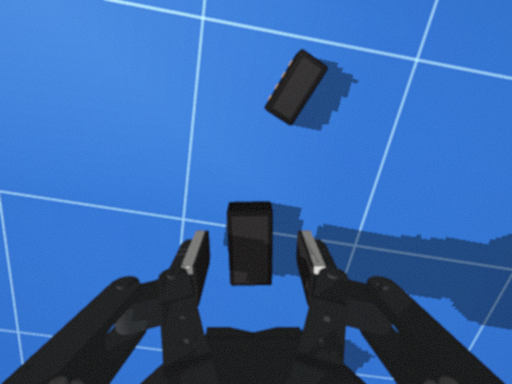

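View pics/g_s.png

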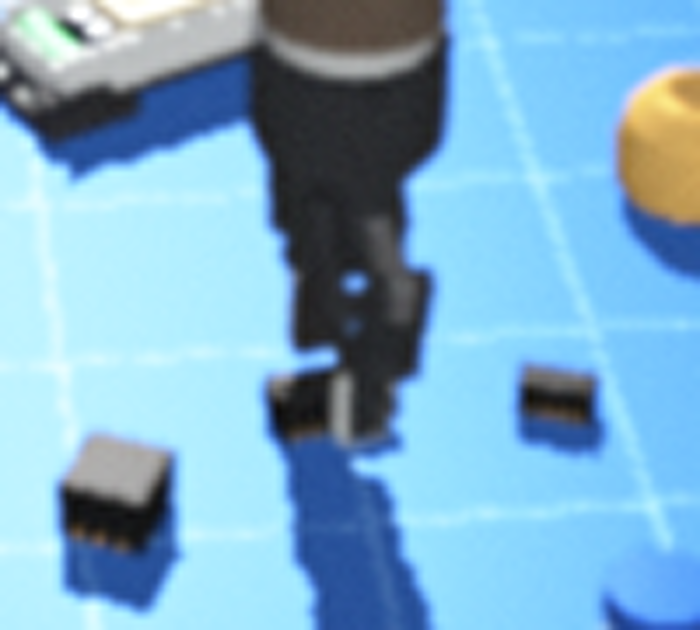

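```bash
python3 - <<'E'
from h import *
from workcell import bot,camera
c=camera("wrist");o=bot.get_obs();im=c["color"]
print(im[195:215,250,0],im[275:295,250,0],o["eef_pos"])
cr=R.from_quat(o["tool_rot"]).inv()
for uv,z in(([250,202.5],.002),([250,284],.018),([250,215],.018)):
  w=world(c,uv,z)[0];print(w,cr.apply(w-o["eef_pos"]))
E
```

```text
[218 218 220 221 215 182 125  62  15  16  17  10  21  22  18  25  25  25
  30  30] [ 31  28  27  32  32  30  37  38  30  65 127 182 210 213 212 213 212 216
 214 212] [ 0.55622056 -0.15395311  0.00963441]
[ 0.57763574 -0.14901067  0.002     ] [ 0.02192368 -0.00125275  0.00768796]
[ 0.53234667 -0.15676496  0.018     ] [-0.02398393 -0.00126264 -0.00842785]
[ 0.57687659 -0.1492638   0.018     ] [ 0.02117295 -0.00110956 -0.0083138 ]
```

Request:
send_rows(
  deltas=[
    {"grip":0.2,"translation":[-0.001,-0.001,0],"twist":[0,0,-0.4]},
    {"grip":0.1,"translation":[-0.001,-0.001,0],"twist":[0,0,-0.4]},
    {"grip":0.1,"translation":[-0.001,-0.001,0],"twist":[0,0,-0.4]},
    {"grip":0.1,"translation":[-0.001,-0.001,0],"twist":[0,0,-0.4]},
  ],
)

```text
clock: 3.15
eef_pos: [0.5556, -0.1532, 0.0106]
tool_rot: [0.996, 0.089, 0.002, 0.001]
ft_force: [-2.6, 0.9, 5.8]
grip_width: 0.024
```

```bash
python3 - <<'E'
from h import *
from workcell import bot,camera
c=camera("wrist");o=bot.get_obs();cv2.imwrite("pics/h_w.png",c["color"]);print(o["eef_pos"],o["grip_width"],o["ft_force"])
s=camera("side");crop(s,230,330,170,260,7,"pics/h_s.png")
print(delta(o,[.555,-.1535,.14],10.2))
E
```

```text
[ 0.55558573 -0.15316844  0.01064861] 0.023937537353325777 [-1.36880982  0.54279698  6.26861538]
(array([-1.000e-04,  5.000e-04, -1.294e-01]), array([ 0.11, -0.22, -0.03]))
```

View pics/h_w.png

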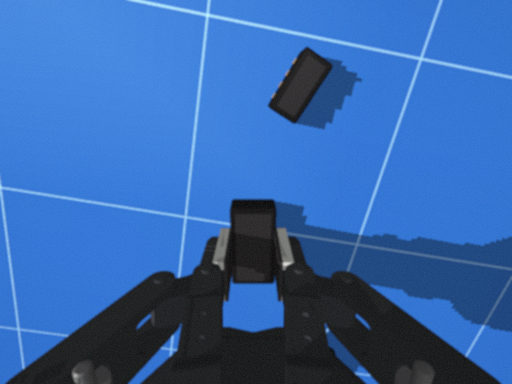

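View pics/h_s.png

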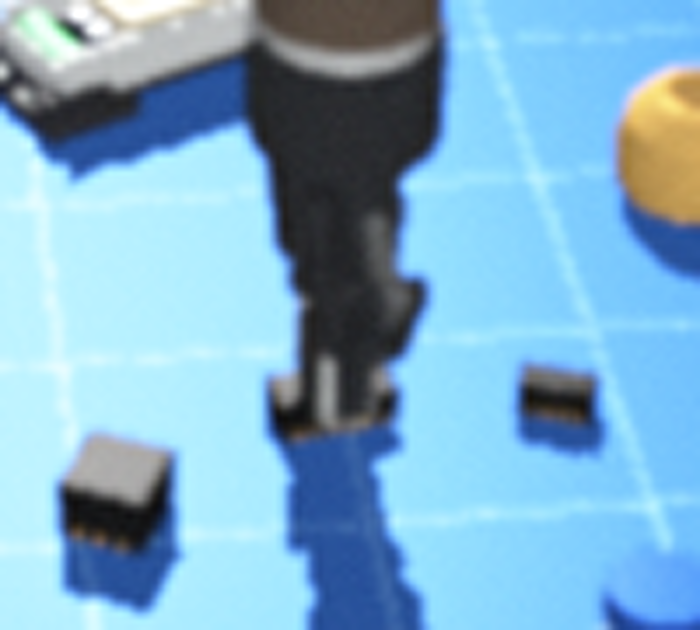

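Request:
send_rows(
  deltas=[
    {"grip":0.1,"translation":[0,0,-0.03],"twist":[0,0,0]},
    {"grip":0.1,"translation":[0,0,-0.08],"twist":[0,0,0]},
    {"grip":0.1,"translation":[0,0,-0.13],"twist":[0,0,0]},
    {"grip":0.1,"translation":[0,0,-0.13],"twist":[0,0,0]},
    {"grip":0.1,"translation":[0,0,-0.13],"twist":[0,0,0]},
  ],
)

```text
clock: 3.88
eef_pos: [0.5546, -0.1529, 0.1401]
tool_rot: [0.996, 0.089, 0.002, 0.001]
ft_force: [0.2, -0.3, -0.6]
grip_width: 0.0239
```

```bash
python3 - <<'E'
from h import *
from workcell import bot,camera
c=camera("wrist");pickle.dump(c,open("i_w.pkl","wb"));o=bot.get_obs();crop(c,180,330,180,300,5,"pics/i_w.png");print(o["eef_pos"],o["grip_width"],o["ft_force"])
s=camera("side");pickle.dump(s,open("i_s.pkl","wb"));crop(s,230,330,120,220,7,"pics/i_s.png")
print(delta(o,[.513,.1139,.14],22.5))
E
```

```text
[ 0.55398022 -0.15268351  0.13920238] 0.023914711165960844 [-0.15325792  0.37556077 -0.96804166]
(array([ 0.0067, -0.2696, -0.001 ]), array([  0.05,  -0.07, -12.33]))
```

View pics/i_w.png

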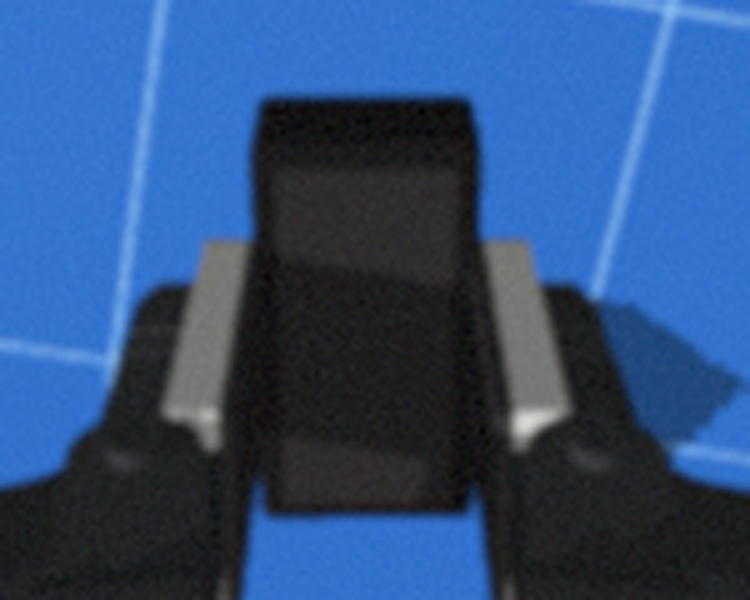

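View pics/i_s.png

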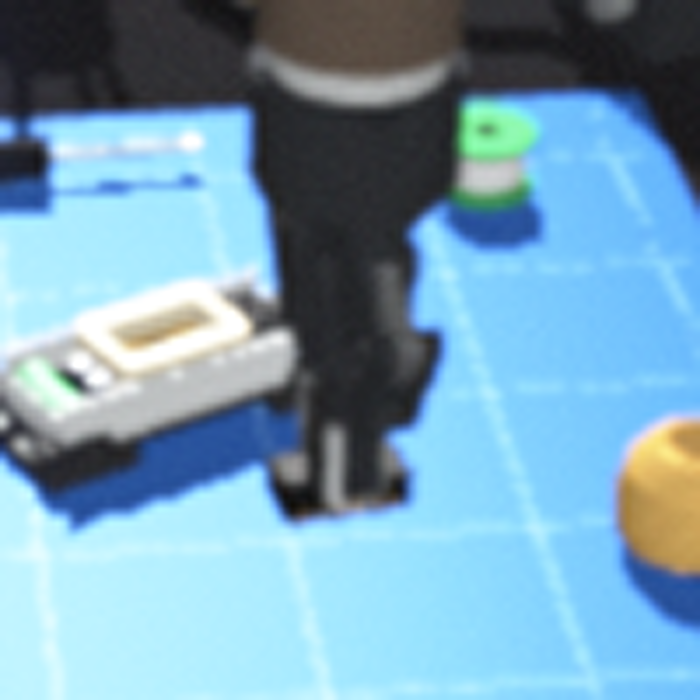

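```bash
python3 - <<'E'
from h import *
from workcell import bot
c=pickle.load(open("i_w.pkl","rb"));o=bot.get_obs();cr=R.from_quat(o["tool_rot"])
for uv,zt in(([252,282.3],-.0074),([252,213],-.0074),([252,199.5],.0086)):
  # intersect ray w tool-plane
  p,M=camtool(o,c);d=M@np.linalg.inv(c["intrinsics"])@[*uv,1];w=p+d*((zt-p[2])/d[2]);print(w)
print(delta(o,[.458,.091,.14],22.5))
E
```

```text
[-0.02385608  0.00012227 -0.0074    ]
[ 0.02196483  0.0001646  -0.0074    ]
[0.02360926 0.00014826 0.0086    ]
(array([-0.0512, -0.2567, -0.0014]), array([  0.02,  -0.02, -12.33]))
```

Request:
send_rows(
  deltas=[
    {"grip":0.1,"translation":[-0.01,-0.05,0],"twist":[0,0,-2.4]},
    {"grip":0.1,"translation":[-0.02,-0.1,0],"twist":[0,0,-4.8]},
    {"grip":0.1,"translation":[-0.03,-0.15,0],"twist":[0,0,-7.2]},
    {"grip":0.1,"translation":[-0.04,-0.2,-0.001],"twist":[0,0,-9.6]},
    {"grip":0.1,"translation":[-0.051,-0.257,-0.001],"twist":[0,0,-12.3]},
  ],
)

```text
clock: 4.6
eef_pos: [0.4566, 0.0923, 0.1382]
tool_rot: [0.981, 0.195, -0.001, 0.0]
ft_force: [0.4, -0.3, 0.3]
grip_width: 0.0238
```

Request:
send_rows(
  deltas=[
    {"grip":0.1,"translation":[0,0,0],"twist":[0,0,0]},
    {"grip":0.1,"translation":[0,0,0],"twist":[0,0,0]},
    {"grip":0.1,"translation":[0,0,0],"twist":[0,0,0]},
  ],
)

```text
clock: 4.97
eef_pos: [0.4568, 0.0912, 0.1376]
tool_rot: [0.981, 0.194, -0.002, 0.0]
ft_force: [0.3, 0.4, -1.1]
grip_width: 0.024
```

```bash
python3 - <<'E'
from h import *
from workcell import bot,camera
c=camera("wrist");pickle.dump(c,open("j_w.pkl","wb"));o=bot.get_obs();pickle.dump(o,open("j_o.pkl","wb"));cv2.imwrite("pics/j_w.png",c["color"]);print(o["eef_pos"],o["tool_rot"],abs(o["joint_vel"]).max())
print(delta(o,[.458,.091,.14],22.5))
E
```

```text
[0.45687509 0.09115156 0.13773809] [ 9.81016306e-01  1.93919407e-01 -1.48264476e-03  2.70011583e-04] 0.0039556593472769705
(array([ 0.001 ,  0.0006, -0.0023]), array([-0.  ,  0.17, -0.14]))
```

View pics/j_w.png

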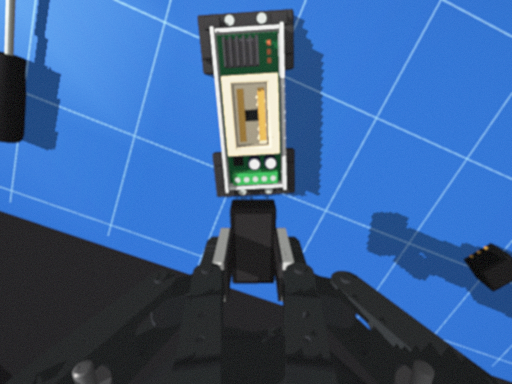

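The wrist picture shows the unit with its housing spanning (221–283, 73–157), the empty recess at (250,115) and the held module at (253,240). I'll crop the housing and fit it.

```bash
python3 - <<'E'
from h import *
c=pickle.load(open("j_w.pkl","rb"))
crop(c,205,300,65,165,6,"pics/k_w.png")
E
```

```text
(no output)
```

View pics/k_w.png

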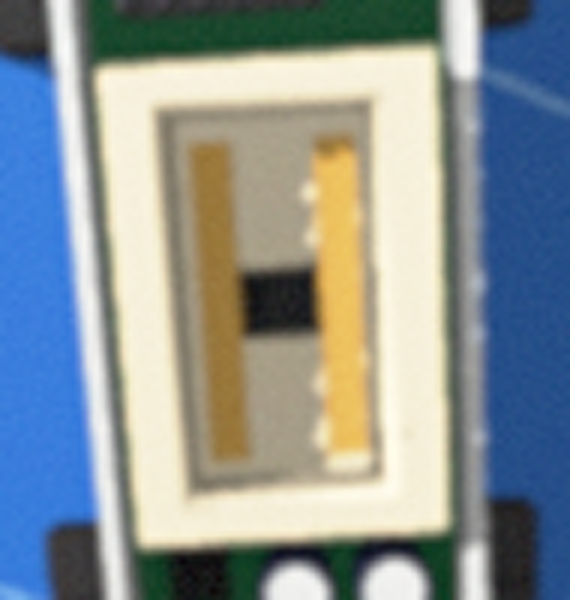

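```bash
python3 - <<'E'
from h import *
from scipy.optimize import least_squares
c=pickle.load(open("j_w.pkl","rb"));o=pickle.load(open("j_o.pkl","rb"))
px=np.array([(96,66),(440,45),(450,528),(135,550)])
uv=(px+.5)/6-.5+[205,65]
w=world(c,uv,.044);print(w, [np.linalg.norm(w[i]-w[(i+1)%4]) for i in range(4)])
L=np.array([(.033,.023),(.033,-.023),(-.033,-.023),(-.033,.023)])
def P(q,z=.044):
    a=q[2];return np.c_[L@np.array([[np.cos(a),np.sin(a)],[-np.sin(a),np.cos(a)]])+q[:2],np.full(4,z)]
s=least_squares(lambda q:(pix(c,P(q))-uv).ravel(),[.51,.11,.4]);print(s.x[:2],np.degrees(s.x[2]),s.fun.reshape(4,2).round(2))
s=least_squares(lambda q:(pix(c,P(q,q[3]))-uv).ravel(),[.51,.11,.4,.044]);print(s.x,np.degrees(s.x[2]),s.fun.reshape(4,2).round(2))
print(camtool(o,c))
E
```

```text
[[0.5364128  0.15198084 0.044     ]
 [0.5564242  0.11024632 0.044     ]
 [0.49701724 0.08201514 0.044     ]
 [0.47625183 0.12377008 0.044     ]] [np.float64(0.046284193865238375), np.float64(0.06577375339568689), np.float64(0.04663343497242073), np.float64(0.06644688597461722)]
[0.51655186 0.11699164] 25.514182735659734 [[ 0.03 -0.01]
 [-0.32  0.12]
 [-0.16  0.35]
 [ 0.49 -0.53]]
[0.51659753 0.11700495 0.44530734 0.04495823] 25.5142313191041 [[-0.1  -0.14]
 [-0.21 -0.03]
 [-0.05  0.52]
 [ 0.4  -0.34]]
(array([ 8.30773443e-02, -9.66960575e-05, -1.41109279e-01]), array([[ 3.88842410e-04, -9.45924366e-01, -3.24387027e-01],
       [ 9.99999791e-01,  2.00377522e-04,  6.14390627e-04],
       [-5.16167195e-04, -3.24387198e-01,  9.45924246e-01]]))
```

```bash
python3 - <<'E'
from h import *
from workcell import bot
o=bot.get_obs()
c=pickle.load(open("a_top.pkl","rb"));print(world(c,np.array([144.5,290.5])/5-.5+[180,140],.044))
print(delta(o,[.5166,.1170,.065],25.5))
E
```

```text
[[0.51459072 0.11663906 0.044     ]]
(array([ 0.0653, -0.0012,  0.0725]), array([-0.01,  0.17, -3.14]))
```

Request:
send_rows(
  deltas=[
    {"grip":0.1,"translation":[0.0353,-0.001,0.02],"twist":[0,0.1,-1.5]},
    {"grip":0.1,"translation":[0.0653,-0.0012,0.045],"twist":[0,0.2,-3.1]},
    {"grip":0.1,"translation":[0.0653,-0.0012,0.0725],"twist":[0,0.2,-3.1]},
    {"grip":0.1,"translation":[0.0653,-0.0012,0.0725],"twist":[0,0.2,-3.1]},
    {"grip":0.1,"translation":[0.0653,-0.0012,0.0725],"twist":[0,0.2,-3.1]},
  ],
)

```text
clock: 5.65
eef_pos: [0.5171, 0.1163, 0.0657]
tool_rot: [0.976, 0.22, 0.0, -0.0]
ft_force: [-0.8, -0.7, -0.1]
grip_width: 0.024
```

```bash
python3 - <<'E'
from h import *
from workcell import bot,camera
c=camera("wrist");c=camera("wrist");pickle.dump(c,open("l_w.pkl","wb"));o=bot.get_obs();pickle.dump(o,open("l_o.pkl","wb"));crop(c,180,330,130,320,4,"pics/l_w.png");print(o["eef_pos"],o["tool_rot"],abs(o["joint_vel"]).max())
print(delta(o,[.5166,.1170,.065],25.5))
E
```

```text
[0.51759664 0.11672513 0.06648076] [ 9.75516882e-01  2.19919571e-01  1.47843394e-03 -9.73561732e-05] 0.004889608728998395
(array([-0.0008, -0.0007,  0.0015]), array([ 0.03, -0.17, -0.09]))
```

View pics/l_w.png

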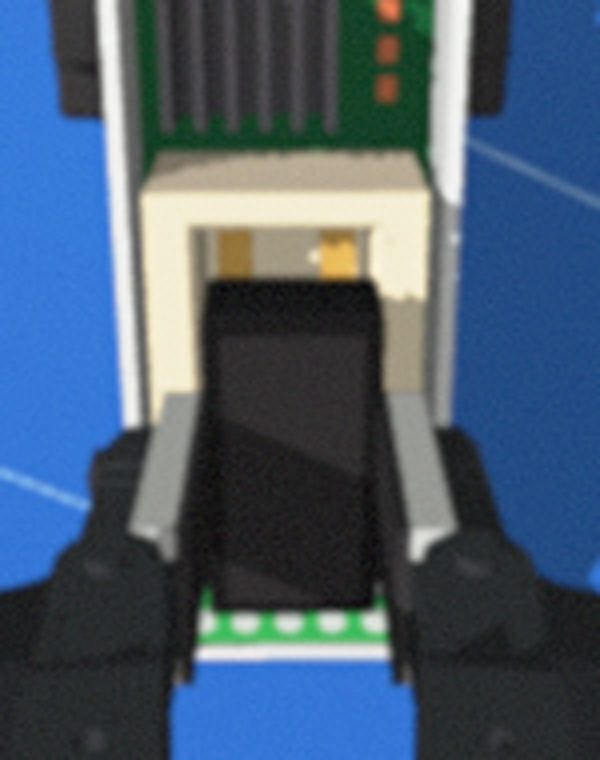

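```bash
python3 - <<'E'
from h import *
c=pickle.load(open("l_w.pkl","rb"))
crop(c,210,295,160,235,9,"pics/m_w.png")
o=pickle.load(open("l_o.pkl","rb"))
T=R.from_quat(o["tool_rot"])
# project housing & recess & module predicted at current estimate
def rectw(cx,cy,yaw,lx,ly,z):
    a=np.radians(yaw);Rm=np.array([[np.cos(a),-np.sin(a)],[np.sin(a),np.cos(a)]])
    return np.c_[(Rm@np.array([(lx,ly),(lx,-ly),(-lx,-ly),(-lx,ly)]).T).T+[cx,cy],np.full(4,z)]
f=lambda P:((pix(c,P)-[210,160]+.5)*9-.5).round(0)
print("housing",f(rectw(.5166,.117,25.5,.033,.023,.044))[:2].tolist())
print("recess",f(rectw(.5166,.117,25.5,.0265,.0145,.0425))[:2].tolist())
p=o["eef_pos"];yw=2*np.degrees(np.arctan2(o["tool_rot"][1],o["tool_rot"][0]))
print("mod bottom",f(rectw(p[0],p[1],yw,.025,.013,p[2]-.0086))[:2].tolist())
print("mod top",f(rectw(p[0],p[1],yw,.025,.013,p[2]+.0074)).tolist(),yw)
E
```

```text
housing [[50.0, 169.0], [701.0, 167.0]]
recess [[175.0, 248.0], [577.0, 248.0]]
mod bottom [[189.0, 334.0], [582.0, 334.0]]
mod top [[169.0, 430.0], [602.0, 430.0], [581.0, 1122.0], [191.0, 1122.0]] 25.408646430009423
```

View pics/m_w.png

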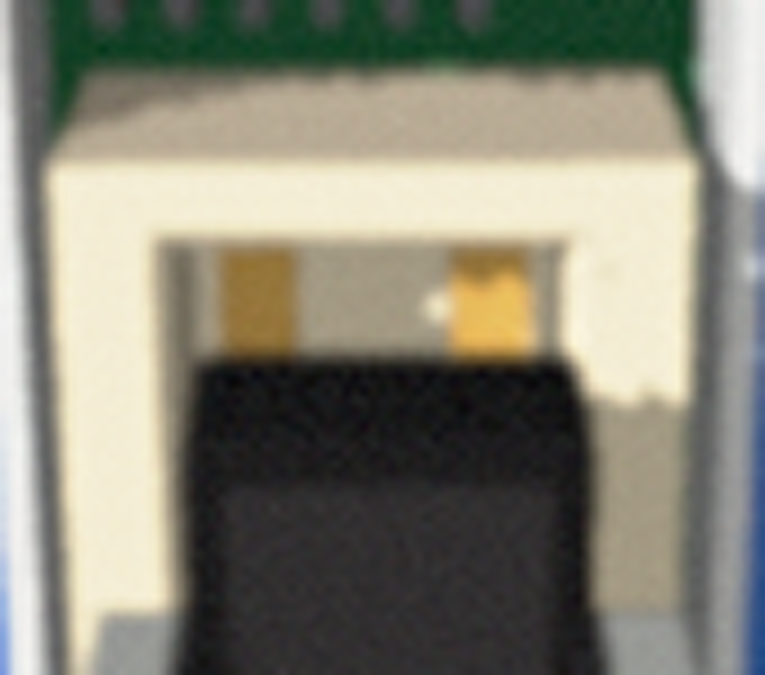

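Request:
send_rows(
  deltas=[
    {"grip":0.1,"translation":[0,-0.0009,0.005],"twist":[0,-0.2,-0.1]},
    {"grip":0.1,"translation":[0,-0.0009,0.01],"twist":[0,-0.2,-0.1]},
    {"grip":0.1,"translation":[0,-0.0009,0.0115],"twist":[0,-0.2,-0.1]},
    {"grip":0.1,"translation":[0,-0.0009,0.0115],"twist":[0,-0.2,-0.1]},
  ],
)

```text
clock: 6.25
eef_pos: [0.517, 0.1176, 0.0547]
tool_rot: [0.975, 0.221, -0.0, 0.0]
ft_force: [-0.8, 0.5, -0.5]
grip_width: 0.0239
```

```bash
python3 - <<'E'
from h import *
from workcell import bot,camera
c=camera("wrist");pickle.dump(c,open("n_w.pkl","wb"));o=bot.get_obs();crop(c,200,305,160,300,5,"pics/n_w.png");print(o["eef_pos"],o["ft_force"])
print(delta(o,[.5166,.1170,.065],25.5))
E
```

```text
[0.51714465 0.11757706 0.05487423] [-0.16859134  0.51666674 -0.38844848]
(array([-0.0007,  0.0003, -0.0101]), array([0.02, 0.05, 0.02]))
```

View pics/n_w.png

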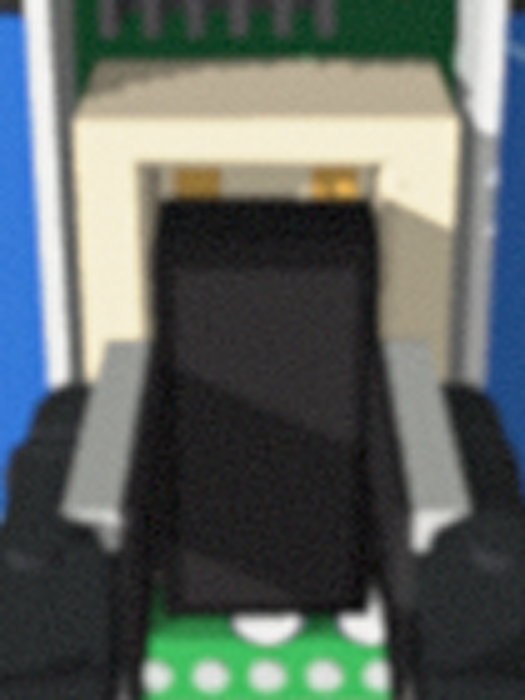

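```bash
python3 - <<'E'
from h import *
c=pickle.load(open("i_w.pkl","rb"));im=c["color"].astype(int)
print("col252 far",im[192:222,252].tolist())
print("near",im[276:290,252,0])
for v in(203,208,214,280):print(v,im[v,222:285,0])
E
```

```text
col252 far [[209, 115, 54], [205, 115, 50], [205, 113, 49], [209, 118, 54], [209, 115, 51], [203, 113, 49], [176, 100, 46], [117, 64, 29], [60, 38, 26], [20, 18, 21], [11, 15, 18], [21, 17, 17], [15, 15, 16], [26, 27, 22], [19, 16, 17], [23, 21, 20], [19, 19, 18], [32, 29, 34], [34, 34, 34], [22, 24, 25], [32, 31, 30], [34, 33, 34], [37, 37, 38], [43, 40, 42], [46, 46, 49], [44, 44, 46], [39, 37, 41], [49, 48, 51], [44, 44, 48], [40, 38, 44]]
near [ 44  43  45  44  36  33  79 148 194 208 207 203 204 206]
203 [207 208 210 207 206 209 207 202 176 120  62  22  20  18  21  20  13  25
  17  15   8  20  20  22  21  23   8  23  17  18  21  12  10  21  16  19
  13  16  24  17  17  20  17  12  20  23  12  22  21  13  14  40 101 171
 199 209 207 208 208 205 206 206 206]
208 [205 209 207 207 208 209 204 175 122  60  27  23  20  24  22  23  14  21
  22  25  22  19  21  26  18  16  22  26  23  19  19  24  26  22  23  22
  33  24  28  28  25  22  24  26  26  25  23  22  21  24  26  19  33 100
 169 202 208 208 203 208 207 205 205]
214 [204 208 204 205 208 209 198 159 100  46  24  28  29  39  41  38  44  44
  38  43  44  39  38  41  38  40  43  38  38  40  37  42  42  38  41  39
  38  33  37  42  43  37  44  41  38  41  40  43  40  33  23  21  31  80
 141 188 204 209 207 208 206 208 205]
280 [ 17  22  29  32  31  26  23  44  91 124 106  60  28  22  32  38  38  36
  41  39  38  38  42  32  37  30  35  37  36  35  36  36  35  40  38  35
  37  34  35  39  35  23  26  26  20  26  18  19  25  10  25  68 106 105
  70  29  19  33  33  33  31  25  27]
```

Request:
send_rows(
  deltas=[
    {"grip":0.1,"translation":[0,0,0.003],"twist":[0,0,0]},
    {"grip":0.1,"translation":[0,0,0.006],"twist":[0,0,0]},
    {"grip":0.1,"translation":[0,0,0.008],"twist":[0,0,0]},
    {"grip":0.1,"translation":[0,0,0.008],"twist":[0,0,0]},
  ],
)

```text
clock: 6.8
eef_pos: [0.5169, 0.1175, 0.0466]
tool_rot: [0.975, 0.221, -0.001, 0.0]
ft_force: [0.2, 0.3, -1.1]
grip_width: 0.0237
```

```bash
python3 - <<'E'
from h import *
from workcell import bot,camera
c=camera("wrist");o=bot.get_obs();crop(c,200,305,160,300,5,"pics/o_w.png");print(o["eef_pos"],o["ft_force"],o["ft_torque"])
s=camera("side");crop(s,200,300,110,210,7,"pics/o_s.png")
E
```

```text
[0.51706654 0.11757186 0.04674771] [-0.12635176 -0.11106626 -0.62643301] [-0.00249135  0.00684079  0.00560524]
```

View pics/o_w.png

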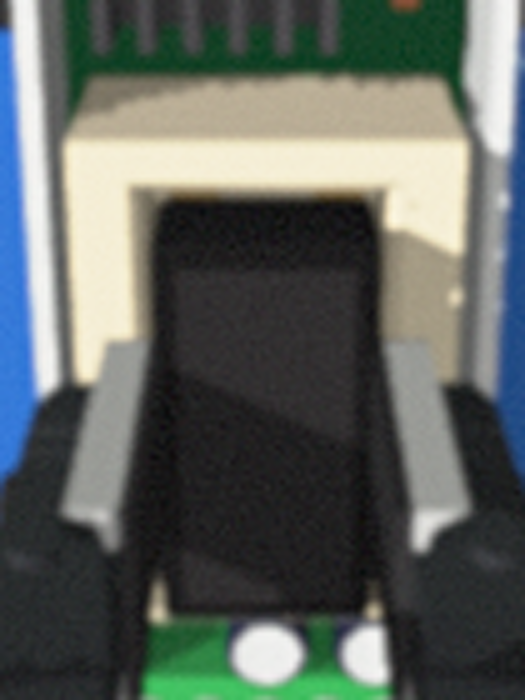

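View pics/o_s.png

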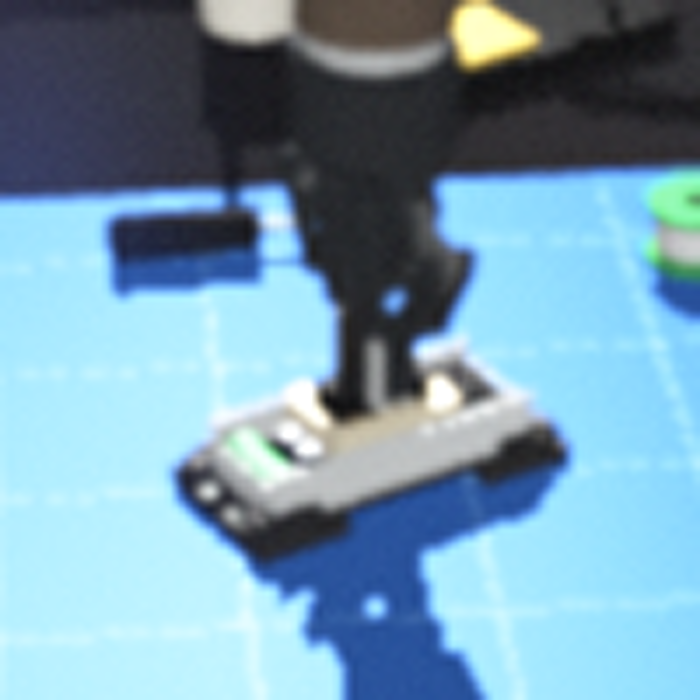

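The module is about 6 mm into the recess with no contact force. I'll go slightly lower and release.

Request:
send_rows(
  deltas=[
    {"grip":0.1,"translation":[0,0,0.0015],"twist":[0,0,0]},
    {"grip":0.1,"translation":[0,0,0.0015],"twist":[0,0,0]},
  ],
)

```text
clock: 7.15
eef_pos: [0.5171, 0.1176, 0.0453]
tool_rot: [0.975, 0.221, -0.0, 0.0]
ft_force: [0.6, 0.4, -0.2]
grip_width: 0.0241
```

Request:
send_rows(
  deltas=[
    {"grip":0.45,"translation":[0,0,0],"twist":[0,0,0]},
    {"grip":0.45,"translation":[0,0,0],"twist":[0,0,0]},
    {"grip":0.45,"translation":[0,0,0],"twist":[0,0,0]},
  ],
)

```text
clock: 7.52
eef_pos: [0.5172, 0.1176, 0.0454]
tool_rot: [0.975, 0.221, -0.0, 0.0]
ft_force: [0.1, -0.4, 0.4]
grip_width: 0.0385
```

Request:
send_rows(
  deltas=[
    {"grip":0.45,"translation":[-0.02,0,-0.025],"twist":[0,0,0]},
    {"grip":0.45,"translation":[-0.06,0,-0.06],"twist":[0,0,0]},
    {"grip":0,"translation":[-0.06,0,-0.06],"twist":[0,0,0]},
    {"grip":0,"translation":[-0.06,0,-0.06],"twist":[0,0,0]},
    {"grip":0,"translation":[-0.06,0,-0.06],"twist":[0,0,0]},
  ],
)

```text
clock: 8.15
eef_pos: [0.4633, 0.092, 0.1047]
tool_rot: [0.975, 0.221, -0.001, 0.0]
ft_force: [-0.6, -0.5, -0.8]
grip_width: 0.0003
```

```bash
python3 - <<'E'
from h import *
from workcell import bot,camera
c=camera("wrist");c=camera("wrist");pickle.dump(c,open("p_w.pkl","wb"));o=bot.get_obs();pickle.dump(o,open("p_o.pkl","wb"));crop(c,180,320,20,260,3,"pics/p_w.png");print(o["eef_pos"],o["ft_force"],o["grip_width"])
E
```

```text
[0.46309068 0.09197153 0.10449265] [-0.07253703  0.23880471  0.81468935] 2.2576428978391602e-05
```

View pics/p_w.png

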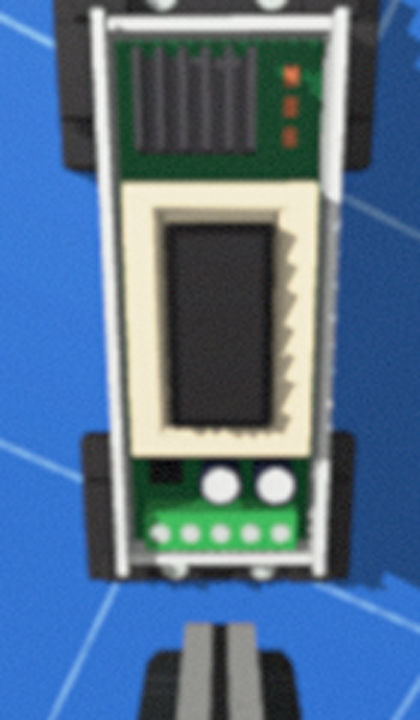

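The module lies in the recess. I'll refit the housing and press with shut fingers.

```bash
cat >> h.py <<'E'
from scipy.optimize import least_squares
def fith(c,uv,z=.044,lx=.033,ly=.023,guess=(.516,.117,.445)):
    L=np.array([(lx,ly),(lx,-ly),(-lx,-ly),(-lx,ly)])
    def P(q):
        a=q[2];return np.c_[L@np.array([[np.cos(a),np.sin(a)],[-np.sin(a),np.cos(a)]])+q[:2],np.full(4,z)]
    s=least_squares(lambda q:(pix(c,P(q))-uv).ravel(),guess);return s.x[:2],np.degrees(s.x[2]),s.fun.reshape(4,2).round(2)
E
python3 - <<'E'
from h import *
from workcell import bot
c=pickle.load(open("p_w.pkl","rb"));o=bot.get_obs()
cr=lambda p,s,x,y:(np.array(p)+.5)/s-.5+[x,y]
uv=cr([(121,183),(320,182),(309,457),(133,459)],3,180,20)
q,y,r=fith(c,uv);print(q,y,r)
m=cr([(167,226),(272,226),(268,425),(173,427)],3,180,20);print("module top",fith(c,m,.049,.025,.013))
# tray outer rim ends, z=.002+.01+.026
t=cr([(90,10),(350,10),(327,576),(117,576)],3,180,20);print("tray",fith(c,t,.038,.070,.029))
print(delta(o,[*q,.065],y))
E
```

```text
[0.51624741 0.11678741] 25.76934010593844 [[ 0.15  0.35]
 [-0.29  0.39]
 [ 0.3  -0.25]
 [-0.15 -0.67]]
module top (array([0.51597304, 0.11686903]), np.float64(25.88460487228246), array([[-1.36, -1.56],
       [ 1.29, -1.81],
       [ 1.51,  2.29],
       [-1.44,  1.83]]))
tray (array([0.51617781, 0.11666126]), np.float64(25.73885869747499), array([[ 0.4 , -0.23],
       [-0.29, -0.57],
       [-0.72,  0.45],
       [ 0.57,  0.69]]))
(array([0.0587, 0.0005, 0.0394]), array([ 0.  ,  0.13, -0.23]))
```

Request:
send_rows(
  deltas=[
    {"grip":0,"translation":[0.03,0,0.01],"twist":[0,0.1,-0.2]},
    {"grip":0,"translation":[0.0585,0.0005,0.035],"twist":[0,0.1,-0.2]},
    {"grip":0,"translation":[0.0585,0.0005,0.049],"twist":[0,0.1,-0.2]},
    {"grip":0,"translation":[0.0585,0.0005,0.049],"twist":[0,0.1,-0.2]},
    {"grip":0,"translation":[0.0585,0.0005,0.049],"twist":[0,0.1,-0.2]},
  ],
)

```text
clock: 8.88
eef_pos: [0.5153, 0.1164, 0.0556]
tool_rot: [0.975, 0.223, -0.001, 0.0]
ft_force: [-0.1, -0.3, 0.1]
grip_width: -0.0001
```

```bash
python3 - <<'E'
from h import *
from workcell import bot
o=bot.get_obs();print(o["eef_pos"],o["ft_force"])
print(delta(o,[.5162,.1168,.044],25.75))
E
```

```text
[0.51531164 0.11635469 0.05555091] [-0.07561195 -0.28544963  0.06173327]
(array([ 0.001 , -0.    ,  0.0115]), array([-0.  ,  0.07, -0.03]))
```

Request:
send_rows(
  deltas=[
    {"grip":0,"translation":[0.001,0,0.004],"twist":[0,0,0]},
    {"grip":0,"translation":[0.001,0,0.006],"twist":[0,0,0]},
    {"grip":0,"translation":[0.001,0,0.008],"twist":[0,0,0]},
    {"grip":0,"translation":[0.001,0,0.009],"twist":[0,0,0]},
  ],
)

```text
clock: 9.38
eef_pos: [0.5164, 0.1168, 0.0473]
tool_rot: [0.975, 0.223, -0.0, 0.0]
ft_force: [-2.1, -0.7, 4.9]
grip_width: 0.0004
```

Request:
send_rows(
  deltas=[
    {"grip":0,"translation":[0,0,0.002],"twist":[0,0,0]},
    {"grip":0,"translation":[0,0,0.004],"twist":[0,0,0]},
    {"grip":0,"translation":[0,0,0.004],"twist":[0,0,0]},
  ],
)

```text
clock: 9.75
eef_pos: [0.5163, 0.1168, 0.044]
tool_rot: [0.975, 0.223, -0.0, 0.0]
ft_force: [-1.4, 0.4, 5.9]
grip_width: 0.0002
```

Request:
send_rows(
  deltas=[
    {"grip":0,"translation":[0,0,0.001],"twist":[0,0,0]},
    {"grip":0,"translation":[0,0,0.002],"twist":[0,0,0]},
    {"grip":0,"translation":[0,0,0.002],"twist":[0,0,0]},
  ],
)

```text
clock: 10.12
eef_pos: [0.5164, 0.1168, 0.0439]
tool_rot: [0.975, 0.223, 0.001, 0.0]
ft_force: [-4.9, -1.2, 12.8]
grip_width: -0.0002
```

Request:
send_rows(
  deltas=[
    {"grip":0,"translation":[0,0,0.003],"twist":[0,0,0]},
    {"grip":0,"translation":[0,0,0.003],"twist":[0,0,0]},
  ],
)

```text
clock: 10.38
eef_pos: [0.5165, 0.1168, 0.0439]
tool_rot: [0.975, 0.223, 0.001, 0.0]
ft_force: [-7.9, -1.4, 20.0]
grip_width: -0.0003
```

Request:
send_rows(
  deltas=[
    {"grip":0,"translation":[0,0,-0.02],"twist":[0,0,0]},
    {"grip":0,"translation":[-0.03,0,-0.05],"twist":[0,0,0]},
    {"grip":0,"translation":[-0.06,0,-0.07],"twist":[0,0,0]},
    {"grip":0.5,"translation":[-0.06,0,-0.07],"twist":[0,0,0]},
    {"grip":1,"translation":[-0.06,0,-0.07],"twist":[0,0,0]},
  ],
)

```text
clock: 11.0
eef_pos: [0.4628, 0.0909, 0.1138]
tool_rot: [0.975, 0.223, 0.002, 0.0]
ft_force: [-0.6, -0.4, -0.9]
grip_width: 0.0359
```

```bash
python3 - <<'E'
from h import *
from workcell import bot,camera
c=camera("wrist");c=camera("wrist");pickle.dump(c,open("q_w.pkl","wb"));o=bot.get_obs();crop(c,180,320,20,260,3,"pics/q_w.png");print(o["eef_pos"],o["ft_force"],o["grip_width"])
s=camera("side");crop(s,210,295,140,200,9,"pics/q_s.png")
E
```

```text
[0.46259087 0.09092833 0.11313111] [ 0.08361853  0.39471002 -0.51998031] 0.0507657472798114
```

View pics/q_w.png

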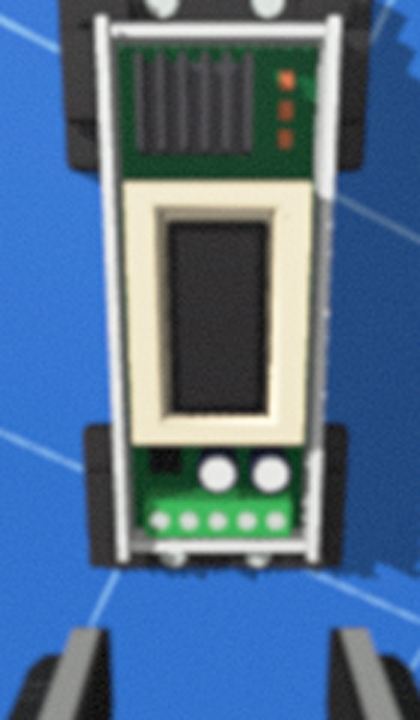

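View pics/q_s.png

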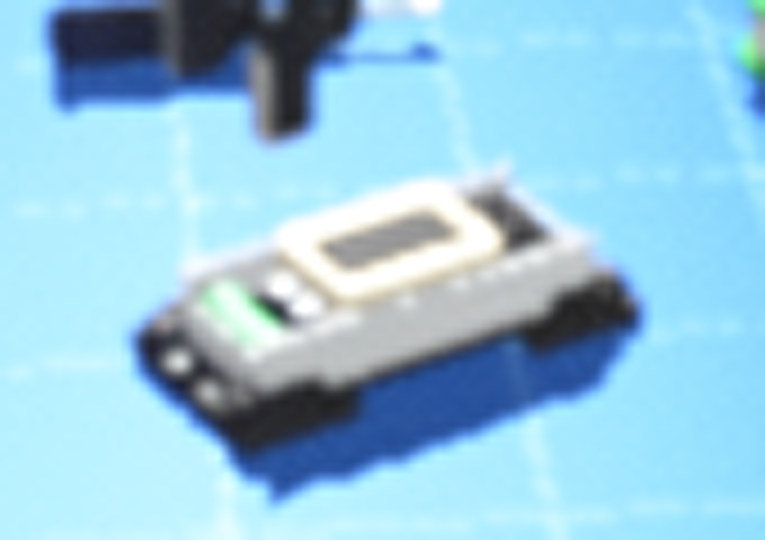

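The module is now dark grey and flush, and its shadow on the rim has gone. Next is the tray grip.

```bash
python3 - <<'E'
from h import *
from workcell import bot
o=bot.get_obs()
c=pickle.load(open("q_w.pkl","rb"))
cr=lambda p,s,x,y:(np.array(p)+.5)/s-.5+[x,y]
print(fith(c,cr([(123,182),(314,181),(303,443),(133,445)],3,180,20)))
print(fith(c,cr([(166,223),(270,223),(268,413),(172,414)],3,180,20),.044,.025,.013))
print(delta(o,[.5162,.1168,.07],25.75),o["grip_width"])
E
```

```text
(array([0.51655723, 0.1169419 ]), np.float64(25.784512311903125), array([[ 0.18, -0.2 ],
       [-0.46,  0.07],
       [ 0.27,  0.36],
       [ 0.04, -0.23]]))
(array([0.51597389, 0.11645178]), np.float64(26.249211873468504), array([[-0.2 , -1.05],
       [ 0.26, -1.39],
       [ 0.22,  1.45],
       [-0.28,  1.42]]))
(array([ 0.0596, -0.    ,  0.0431]), array([ 0.04, -0.1 , -0.02])) 0.05797728300892551
```

Request:
send_rows(
  deltas=[
    {"grip":1,"translation":[0.03,0,0],"twist":[0,0,0]},
    {"grip":1,"translation":[0.0597,0,0.02],"twist":[0,-0.1,0]},
    {"grip":1,"translation":[0.0597,0,0.038],"twist":[0,-0.1,0]},
    {"grip":1,"translation":[0.0597,0,0.038],"twist":[0,-0.1,0]},
    {"grip":1,"translation":[0.0597,0,0.038],"twist":[0,-0.1,0]},
  ],
)

```text
clock: 11.78
eef_pos: [0.5163, 0.1169, 0.075]
tool_rot: [0.975, 0.223, -0.0, 0.0]
ft_force: [-0.4, -0.0, 0.3]
grip_width: 0.0857
```

```bash
python3 - <<'E'
from h import *
from workcell import bot,camera
c=camera("wrist");o=bot.get_obs();cv2.imwrite("pics/r_w.png",c["color"]);print(o["eef_pos"],o["ft_force"],o["grip_width"])
print(delta(o,[.5163,.1168,.006],25.75))
E
```

```text
[0.5166324  0.11690796 0.07554336] [ 0.17365016 -0.65332542 -0.27770605] 0.08560251630706447
(array([-0.0004, -0.0001,  0.0695]), array([ 0.04, -0.03, -0.02]))
```

View pics/r_w.png

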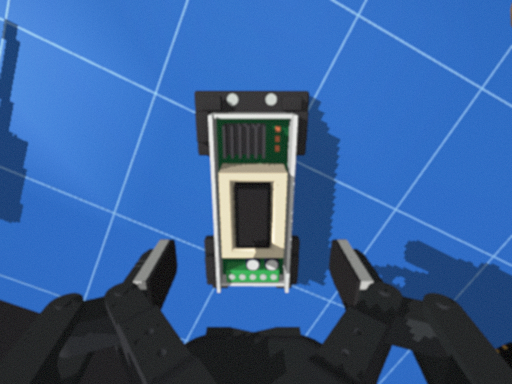

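Request:
send_rows(
  deltas=[
    {"grip":1,"translation":[-0.0003,0,0.03],"twist":[0,0,0]},
    {"grip":1,"translation":[-0.0003,0,0.055],"twist":[0,0,0]},
    {"grip":1,"translation":[-0.0003,0,0.067],"twist":[0,0,0]},
    {"grip":1,"translation":[-0.0003,0,0.069],"twist":[0,0,0]},
    {"grip":1,"translation":[-0.0003,0,0.069],"twist":[0,0,0]},
  ],
)

```text
clock: 12.45
eef_pos: [0.5172, 0.1169, 0.0074]
tool_rot: [0.975, 0.223, 0.001, 0.0]
ft_force: [0.9, -0.9, 0.5]
grip_width: 0.0854
```

```bash
python3 - <<'E'
from h import *
from workcell import bot,camera
s=camera("side");c=camera("wrist");o=bot.get_obs();cv2.imwrite("pics/s_w.png",c["color"]);print(o["eef_pos"],o["ft_force"],o["grip_width"])
crop(s,200,300,110,200,7,"pics/s_s.png")
print(delta(o,[.5163,.1168,.006],25.75))
E
```

```text
[0.51734871 0.11693356 0.00759503] [ 0.78071847  0.05982482 -0.30068576] 0.08577696395731171
(array([-0.001 , -0.0003,  0.0016]), array([ 0.07, -0.15, -0.02]))
```

View pics/s_w.png

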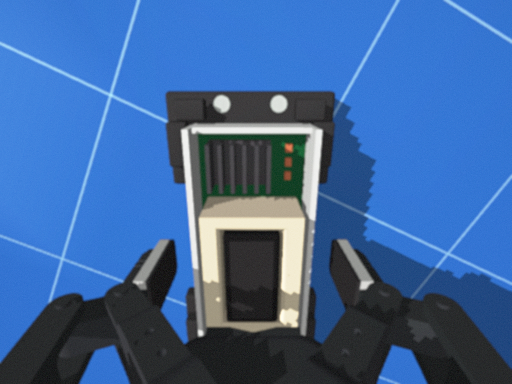

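View pics/s_s.png

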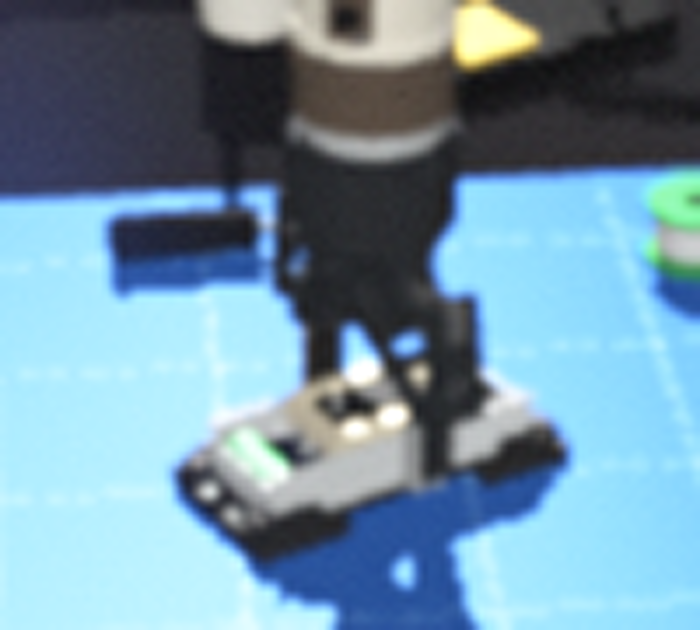

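Request:
send_rows(
  deltas=[
    {"grip":0.75,"translation":[-0.001,-0.0003,0.0],"twist":[0,0,0]},
    {"grip":0.65,"translation":[-0.001,-0.0003,0.0],"twist":[0,0,0]},
    {"grip":0.5,"translation":[-0.001,-0.0003,0.0],"twist":[0,0,0]},
    {"grip":0.5,"translation":[-0.001,-0.0003,0.0],"twist":[0,0,0]},
    {"grip":0.5,"translation":[-0.001,-0.0003,0.0],"twist":[0,0,0]},
  ],
)

```text
clock: 13.18
eef_pos: [0.5168, 0.1171, 0.0086]
tool_rot: [0.975, 0.223, 0.002, 0.0]
ft_force: [-1.8, -0.2, 6.0]
grip_width: 0.0567
```

```bash
python3 - <<'E'
from h import *
from workcell import bot,camera
s=camera("side");o=bot.get_obs();print(o["eef_pos"],o["ft_force"],o["grip_width"])
crop(s,200,300,110,200,7,"pics/t_s.png")
E
```

```text
[0.51681664 0.11716356 0.00858298] [-1.28821312  0.13946179  6.81748824] 0.05721827163415913
```

View pics/t_s.png

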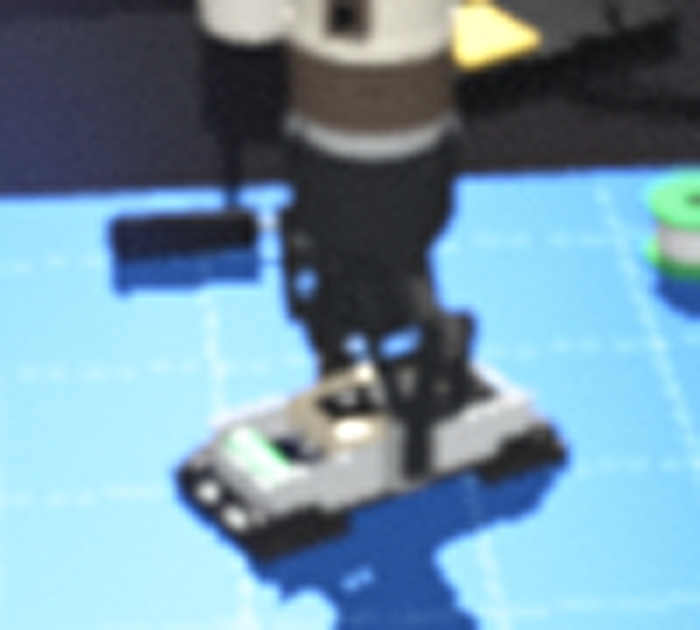

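Request:
send_rows(
  deltas=[
    {"grip":0.4,"translation":[0,0,-0.005],"twist":[0,0,0]},
    {"grip":0.4,"translation":[0,0,-0.015],"twist":[0,0,0]},
    {"grip":0.4,"translation":[0,0,-0.03],"twist":[0,0,0]},
    {"grip":0.4,"translation":[0,0,-0.03],"twist":[0,0,0]},
    {"grip":0.4,"translation":[0,0,-0.03],"twist":[0,0,0]},
  ],
)

```text
clock: 13.85
eef_pos: [0.5166, 0.1171, 0.0387]
tool_rot: [0.975, 0.223, 0.002, 0.0]
ft_force: [-1.1, 1.0, -5.2]
grip_width: 0.0569
```

```bash
python3 - <<'E'
from h import *
from workcell import bot,camera
s=camera("side");o=bot.get_obs();print(o["eef_pos"],o["ft_force"],o["ft_torque"],o["grip_width"])
crop(s,200,300,95,195,7,"pics/u_s.png")
print(delta(o,[.5163,.1168,.109],25.75))
E
```

```text
[0.51636197 0.11703061 0.03837783] [-0.05870371 -0.73014873 -5.4240417 ] [ 0.02066238 -0.02437993 -0.01817708] 0.056741955319998025
(array([ 0.0001,  0.0002, -0.0706]), array([ 0.05, -0.2 , -0.01]))
```

View pics/u_s.png

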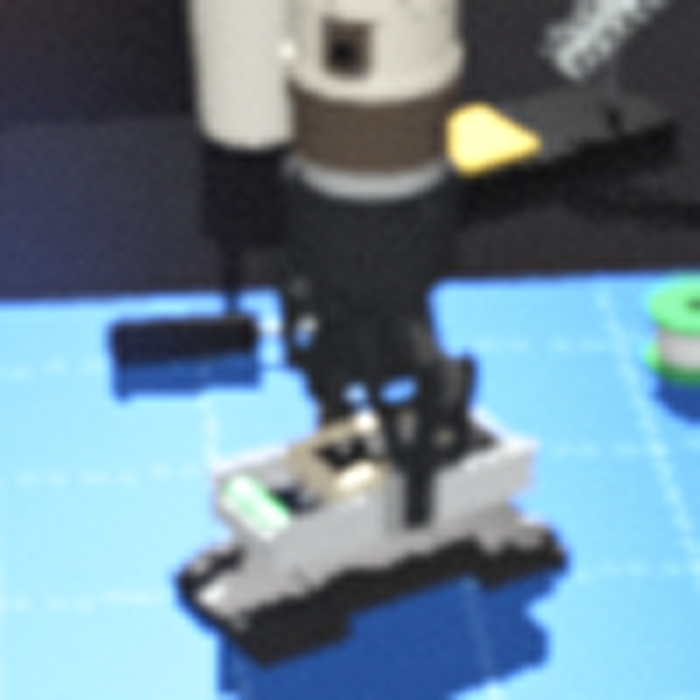

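Lifted level. The force of about 5.4 N fits a unit of roughly 0.5 kg. Continuing upward.

Request:
send_rows(
  deltas=[
    {"grip":0.4,"translation":[0,0,-0.012],"twist":[0,0,0]},
    {"grip":0.4,"translation":[0,0,-0.03],"twist":[0,0,0]},
    {"grip":0.4,"translation":[0,0,-0.048],"twist":[0,0,0]},
    {"grip":0.4,"translation":[0,0,-0.063],"twist":[0,0,0]},
    {"grip":0.4,"translation":[0,0,-0.07],"twist":[0,0,0]},
  ],
)

```text
clock: 14.52
eef_pos: [0.5167, 0.1171, 0.1097]
tool_rot: [0.975, 0.223, 0.003, 0.0]
ft_force: [-0.2, 0.4, -4.4]
grip_width: 0.0571
```

Request:
send_rows(
  deltas=[
    {"grip":0.4,"translation":[0,0,0],"twist":[0,0,0]},
    {"grip":0.4,"translation":[0,0,0],"twist":[0,0,0]},
    {"grip":0.4,"translation":[0,0,0],"twist":[0,0,0]},
    {"grip":0.4,"translation":[0,0,0],"twist":[0,0,0]},
  ],
)

```text
clock: 15.02
eef_pos: [0.5163, 0.117, 0.1091]
tool_rot: [0.975, 0.223, 0.002, 0.0]
ft_force: [-0.0, -1.1, -4.0]
grip_width: 0.0571
```

```bash
python3 - <<'E'
from h import *
from workcell import bot,camera
s=camera("side");c=camera("wrist");t=camera("top");o=bot.get_obs();print(o["clock"],o["eef_pos"],o["ft_force"],o["ft_torque"],o["grip_width"],abs(o["joint_vel"]).max())
crop(s,190,310,70,190,6,"pics/v_s.png");cv2.imwrite("pics/v_w.png",c["color"]);cv2.imwrite("pics/v_t.png",t["color"])
print(delta(o,[.5163,.1168,.109],25.75))
E
```

```text
15.175 [0.51652708 0.11708534 0.1094146 ] [ 0.58724312  0.29117072 -5.0040691 ] [ 0.0315256   0.03201396 -0.00905501] 0.05707440351611612 0.0017674739599526038
(array([-0.0003,  0.0002,  0.0004]), array([ 0.07, -0.27, -0.01]))
```

View pics/v_s.png

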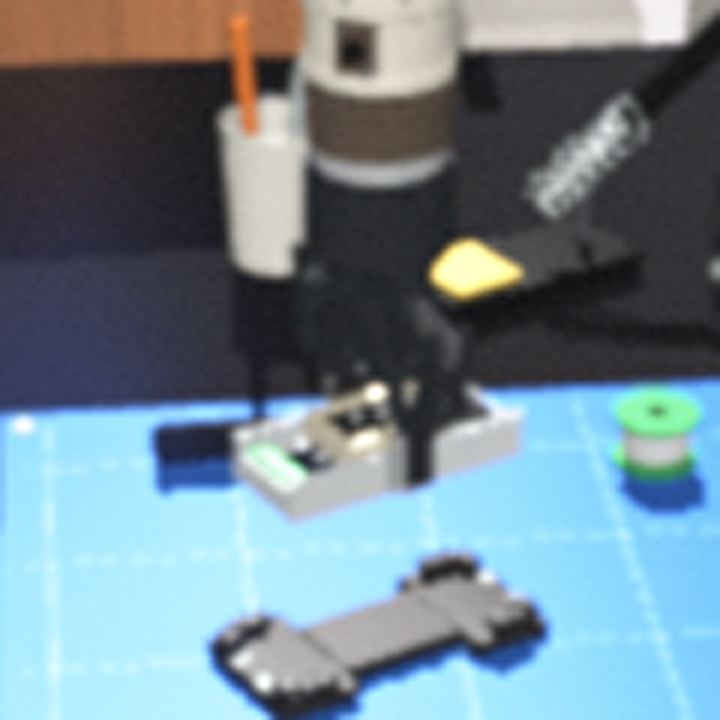

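View pics/v_w.png

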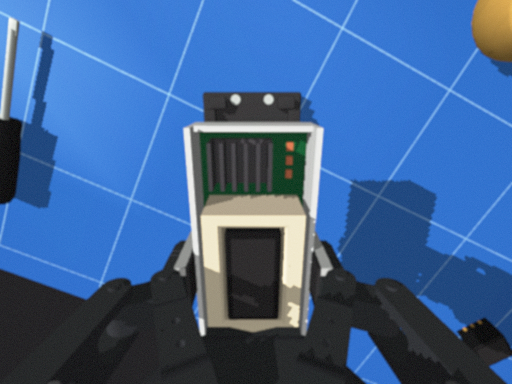

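View pics/v_t.png

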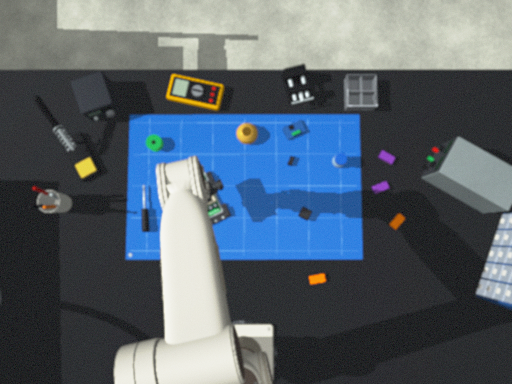

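```bash
python3 -c "
from workcell import bot
print(bot.job_done()); o=bot.get_obs(); print(o['eef_pos'],o['ft_force'],o['grip_width'])"
```

```text
the job is handed in; nothing more can be done
None
the job is handed in; nothing more can be done
```

I handed the job in at about 15 s, with the unit held level and still about 10 cm above the nest and the module pressed flush. No verdict was reported.

- **Module:** I took the black oblong block from the mat and lowered it into the recess with no side force. Shut fingers then pressed it until it stopped at tip height 43.9 mm under 20 N, against my 44 mm rim height.
- **Lift:** I gripped the tray across its long sides at mid-length (opening 57 mm) and raised it straight up by about 100 mm.
- **Last checks:**
  - The tool was level within about 0.3°.
  - Joint speeds were below 0.002 rad/s.
  - The hanging load was about 5 N.
  - The wrist picture shows the module where it was before the lift, and the side picture shows the tray clear of the nest.
  - The bystanders visible in the top view look unmoved.
- **Disagreements:**
  - The module's outline measured about 5% short in the wrist camera.
  - The gripper read 24 mm on the 26 mm module.
  - The flush check after the lift is by eye in the pictures. I took no fresh height measurement.

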